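# Load a power module into a drop-front test fixture

## Robot

A 6-joint arm with a two-finger parallel gripper is mounted at the origin on the work surface. World frame = base frame: x ahead of the robot, y to its left, z up, the work surface at z = 0. Lengths are in m, angles in rad, forces in N, time in s.
With the tool pointing down it reaches from about 0.275 to 0.825 m from the base axis. Payload 4.9 kg.
Tool frame: the origin (TCP) lies between the finger pads; the fingertips stand 11 mm ahead of it and the grasp point (between the pads) lies 8 mm behind it; z points along the fingers, y is the line along which they close (so a half turn about z gives the same grasp; the last joint's range is limited). The gripper opens to 85 mm and grips with 20 to 120 N. Pads are 22 mm wide; open, the fingers measure 114 mm over their backs; the gripper's body (76 mm by 85 mm) begins 54 mm behind the grasp point. The pads swing forward as they close: fully open they stand 13 mm farther back than shut.
Start: joints at [-1.438, 0.326, -0.193, 1.052, 0, 1.437], TCP at [0.145, -0.531, 0.242] pointing down, gripper open.
Joint ranges: [-2.65, 2.65], [-0.97, 1.79], [-1.3, 1.35], [-1.93, 2.1], [-1.47, 1.37], [-3.14, 3.14]. Speed limits (rad/s): [2.57, 2.57, 3.14, 3.14, 3.14, 3.14].

## Interface

Orientations are given as [roll, pitch, yaw] about the fixed x, y, z axes, in that order (R = Rz(yaw) Ry(pitch) Rx(roll)).
In Python, from cell import r, optics gives the robot as it stands. The module is installed in compiled form; this text tells all that it offers.
- The arm moves only by the tool drive_tool, never from a script. Its argument "series" is a list of rows, each a list of 5 numbers: the opening, from -1 (shut) to 1 (fully open), then the shift along the tool's x, y, z in units of 25 cm (1.0 is 25 cm), then the turn about the tool's z in units of 180 degrees (1.0 is 180 degrees). In form: [[fingers, x, y, z, roll], ...]. A call has 1 to 12 rows; each row is the pose to reach, as a shift and turn from the pose commanded when the call began, along the tool's axes at that moment, turning the shorter way round; what a row does not reach only later rows make up. A row lasts 1/8 s, in which the tool goes at most 62.5 mm and 10.7 degrees, less where a joint would pass 70% of its speed; a pose out of reach is approached as far as the arm can. A call with a number of a shift or a turn outside -1 to 1 is refused whole. A call with a gripper value outside its range is refused whole. The fingers move at their own pace and stop on an object; "force" is the grip in N (left out, the last holds). Time passes only in rows, so rows that repeat a pose let the fingers close. It gives the time, the measured TCP pose, the force, the opening and the grip force at its end, in the units of the state.
- r.observe(): the state, without advancing time (a new reading comes with each control period).
- optics.snapshot(name): name is "side" or "top"; returns the picture (480x640x3 uint8, red, green, blue); there is no depth.
- optics.camera_model(name): a dict with "fov_y" (degrees; the focal length in pixels is half the picture's height over the tangent of half this angle, whatever the lens; pixels are square), "cx", "cy" (the principal point, pixels), "dist_coeffs" ([k1, k2, p1, p2, k3] as OpenCV has them; the pictures are not rectified), "world_to_cam" (4x4, takes a point from world to camera coordinates). Camera axes: x right, y down, z forward; pixel columns grow to the right and rows downward; lengths in m; the calibration is good to about 2 mm. A picture is of the moment at which its call begins. camera_model takes no time and is no camera call.
- r.sign_off(): hands the job in; it is judged then, once.
The state is a dict: "t": time; "q": joint angles; "qvel": joint speeds; "joint_efforts": joint torques, N m; "ee_pos": TCP position; "tcp_rot": TCP orientation; "contact_force": force on the tool from outside, world axes, zero at the start; "ft_torque": the same for the moment, N m; "width": finger opening in m; "gripper_force": force on a finger pad.
Only numpy, scipy, OpenCV 4.12 (cv2) and the standard library are available. Lean on these libraries where they do the work, as an engineer would, in place of code of your own. Each camera call takes 0.05 s, during which the arm holds its last target. There are 200 camera calls.

## Task

Take the drop-front door of the test fixture by its bar, swing it down all the way until it rests open, set the finned power module upright and flat into the nest between the four corner angles (do not drop it in), then swing the door back up until it rests fully closed over the module. Both ways, lower the door gently onto its stop rather than letting it fall, and leave the fan, bottle, cup and screwdriver alone.

Things in the scene. Friction and masses are not known exactly. Their poses are not given: they have to be found in the camera images.
- fixture: The fixed test fixture: grey base plate 205 x 296 x 12 mm, aluminium side frames 146 mm high at y = +-137 mm, white control box 115 mm high behind (x = 190 to 275 mm). Origin on the bench under the middle of the door hinge; x points into the fixture, away from the robot, y along the hinge, z up.
- nest (a point): Middle of the nest floor, on top of the base plate, 82 mm behind the hinge and 12 mm above the bench; axes as fixture. Four steel corner angles, 6 mm high, leave 66 mm (x) by 126 mm (y) free for the module.
- door_hinge (a point): Middle of the door's hinge line at the bottom front edge of the fixture, 22 mm above the bench; the hinge line runs along the fixture's y.
- door (a joint): Angle of the drop-front door in rad: 0 = closed (leaning 42 degrees back from upright, towards the fixture's +x, over the nest), 0.733 = upright, 1.78 = fully open (on its stop, 60 degrees forward of upright, towards the robot). No latch; 0.45 kg; it falls by its own weight to either side of upright.
- door_bar (a point): Middle of the round steel bar (14 mm thick, 216 mm free length along the fixture's y) at the top of the door, 170 mm from the hinge line, in the plane of the door. Between the bar and the top rail of the door's clear panel is an open slot; the rail's edge is 50 mm from the bar's axis. The panel is framed, 244 mm wide, 12 mm thick.
- module: The power module: a block with a black plastic base and an aluminium heat sink with lengthwise fins on top, 50 mm (its x) by 110 mm (its y) by 48 mm high, about 0.4 kg. Origin at the centre of its underside, z up. It goes into the nest with its long side along the hinge line, either way round.
- fan: Bystander: square black equipment fan lying flat, 80 x 80 x 25 mm. Origin at the centre of its underside.
- bottle: Bystander: red bottle with a white cap, 48 mm in diameter, 130 mm high. Origin at the centre of its underside.
- cup: Bystander: open steel cup, 70 mm across the rim, 80 mm high. Origin at the centre of its underside.
- screwdriver: Bystander: screwdriver with a red handle, 200 mm long, lying on the bench along its x. Origin at the middle of its underside.
Mind the look-alikes: they are no part of the job. What is shaped like the module but orange or turquoise is not meant.

How it is judged:
On the way, in this order (a step that is already met when the one before it is completed fails the run):
1. the door is swung down, fully open (value of joint door above 1.68 rad), for 0.2 s.
2. the module stands in the nest, let go, with the door open (x of module in the frame of nest between -0.011 and 0.011 m and y of module in the frame of nest between -0.011 and 0.011 m and z of module in the frame of nest below 0.004 m and angle between module's own z axis and vertical below 0.06 rad and angle between the y axis of module and the y axis of nest, either way round below 0.3 rad and contact force between the fingers and module below 0.05 N and linear speed of module below 0.03 m/s and value of joint door above 1.68 rad), for 0.2 s.
3. the door is closed over the module (value of joint door below 0.06 rad and x of module in the frame of nest between -0.011 and 0.011 m and y of module in the frame of nest between -0.011 and 0.011 m and z of module in the frame of nest below 0.004 m and angle between module's own z axis and vertical below 0.06 rad and angle between the y axis of module and the y axis of nest, either way round below 0.3 rad), for 0.2 s.
At the end, for the whole second after the job is handed in: The door rests closed (within 0.06 rad of its stop), and the module stands flat in the nest: within 11 mm of its middle along and across, long side along the hinge within 0.3 rad, on the floor within 4 mm, upright within 0.06 rad, released and at rest (all of step 3 and velocity of joint door between -0.05 and 0.05 rad/s and contact force between the fingers and module below 0.05 N and linear speed of module below 0.03 m/s); the robot touches nothing.
It fails at once if the door falls onto its open stop (over 3 rad/s within 0.2 rad of the stop) (value of joint door above 1.58 rad and velocity of joint door above 3 rad/s).
It fails at once if the door falls onto its closed stop (over 3 rad/s within 0.2 rad of the stop) (value of joint door below 0.2 rad and velocity of joint door below -3 rad/s).
It fails at once if the module is dropped into the nest (over 0.5 m/s within 20 mm of the nest floor) (z of module in the frame of nest below 0.02 m and horizontal distance between module and nest below 0.05 m and linear speed of module above 0.5 m/s).
It fails at once if the fan, bottle, cup or screwdriver is shifted by more than 25 mm (distance of any of fan, bottle, cup, screwdriver from where it was at the start of the episode above 0.025 m).
It also fails if it takes over 72 s, if anything falls off the work surface, if the arm or the gripper's body presses on something with over 40 N, if the wrist force passes 120 N, or if a joint passes its speed limit or range.

## Working session

There is one attempt and no reset: what is moved stays moved. The work goes in short steps, Python scripts to look and compute and a tool call to move; the robot and the scene stay as the last step left them, time stands still between calls to the robot, and variables do not carry over. Pictures are saved under pics/ and viewed, at most 12 in all, crops included, and the job is handed in when it is done.

Besides the shell and the picture viewer there is one more tool, called after "Call:" as name(argument=value, ...) on one line, values as JSON. drive_tool: Moves the arm, as the interface text tells. Its arguments: {"type":"object","properties":{"series":{"type":"array"},"force":{"type":"number"}},"required":["series"]}

```bash
mkdir -p pics
python3 - <<'E'
from cell import r, optics
import cv2, numpy as np
for n in ("top","side"):
    im=optics.snapshot(n); cv2.imwrite(f"pics/{n}0.png",im[:,:,::-1])
    m=optics.camera_model(n); W=np.array(m["world_to_cam"]); print(n,m["fov_y"],m["cx"],m["cy"],m["dist_coeffs"],(-W[:3,:3].T@W[:3,3]).round(3),W[2,:3].round(3))
print(r.observe())
E
```

```text
top 50.92433975055947 317.07786316562255 246.57198341903535 [-0.09547375  0.          0.          0.          0.        ] [ 0.278 -0.022  1.445] [ 0.152 -0.007 -0.988]
side 54.755528990660146 318.8609126869782 237.82773540333523 [-0.09961895  0.          0.          0.          0.        ] [0.331 0.737 0.817] [ 0.12  -0.725 -0.678]
{'t': 0.1, 'q': array([-1.43815367e+00,  3.26902757e-01, -1.93484258e-01,  1.05201042e+00,
        2.56171983e-05,  1.43659261e+00]), 'qvel': array([ 0.00014386, -0.00170691,  0.00125017,  0.00161876,  0.00039813,
        0.0005965 ]), 'joint_efforts': array([ 9.93441608e-05, -4.44240725e+01,  2.63036907e+01,  7.92378938e-03,
       -1.83560610e-04,  6.27203249e-07]), 'ee_pos': array([ 0.14497831, -0.5300201 ,  0.24156202]), 'tcp_rot': array([-3.14000937e+00, -2.39616490e-04,  2.66846160e-01]), 'contact_force': array([5.25326153e-01, 4.25652924e-04, 1.87922675e-01]), 'ft_torque': array([ 0.02139598,  0.00189808, -0.05927222]), 'gripper_force': 0.0, 'width': 0.08550315425260294}
```

View pics/top0.png

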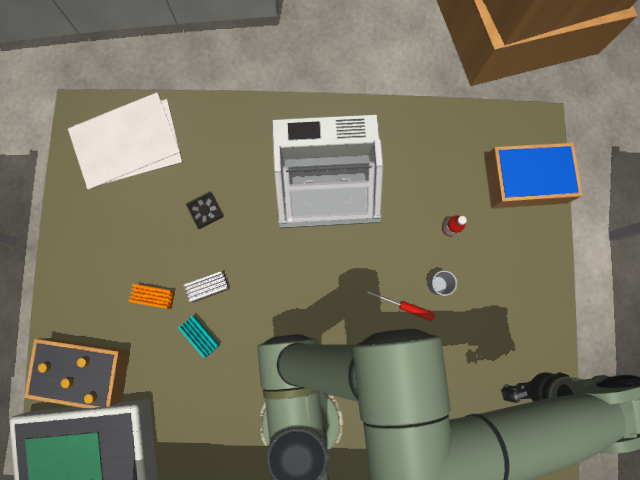

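View pics/side0.png

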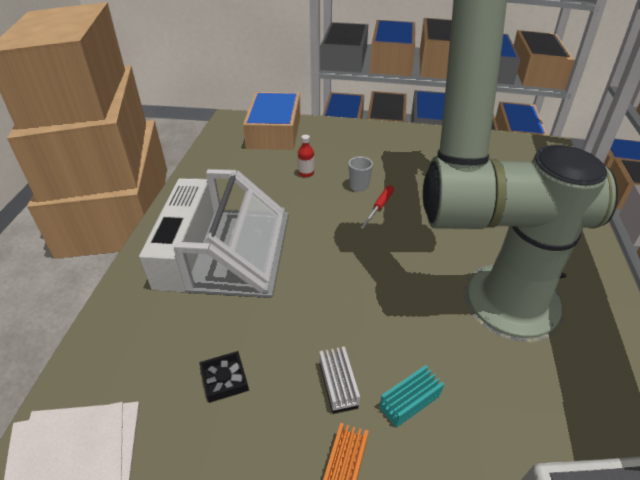

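The top view shows the fixture at about (275–382, 115–228) with its door closed, the finned module at (206,287), the fan at (205,210), the screwdriver at (400,305), the cup at (442,282) and the bottle at (455,225). In the side view the module is at (340,378) and the fixture at (215,240). I'll zoom in on the fixture.

```bash
cat > h.py <<'E'
import numpy as np, cv2
from cell import r, optics
def cam(n):
    m=optics.camera_model(n); f=240/np.tan(np.radians(m["fov_y"]/2))
    return np.array([[f,0,m["cx"]],[0,f,m["cy"]],[0,0,1]]),np.array(m["dist_coeffs"]),np.array(m["world_to_cam"])
def cast(n,px,z):
    K,d,W=cam(n); u=cv2.undistortPoints(np.array(px,float).reshape(-1,1,2),K,d).reshape(-1,2)
    D=np.c_[u,np.ones(len(u))]@W[:3,:3]; c=-W[:3,:3].T@W[:3,3]
    return c+D*((z-c[2])/D[:,2])[:,None]
def proj(n,P):
    K,d,W=cam(n); return cv2.projectPoints(np.array(P,float).reshape(-1,1,3),cv2.Rodrigues(W[:3,:3])[0],W[:3,3],K,d)[0].reshape(-1,2)
E
python3 - <<'E'
from h import *
im=cv2.imread("pics/top0.png"); c=im[105:240,255:400]
cv2.imwrite("pics/fx.png",cv2.resize(c,None,fx=4,fy=4,interpolation=cv2.INTER_CUBIC)[:540,:580])
hsv=cv2.cvtColor(im,cv2.COLOR_BGR2HSV)
w=((hsv[...,2]>140)&(hsv[...,1]<50)).astype(np.uint8)
w=cv2.morphologyEx(w,cv2.MORPH_CLOSE,np.ones((5,5)))
cs,_=cv2.findContours(w,cv2.RETR_EXTERNAL,cv2.CHAIN_APPROX_NONE)
for c in cs:
    if cv2.contourArea(c)>200:
        b=cv2.minAreaRect(c); print(b)
        if 180<b[0][0]<235 and 260<b[0][1]<310:
            p=cast("top",cv2.boxPoints(b),0.048); print(p.round(4),p.mean(0),np.linalg.norm(np.diff(p,axis=0),axis=1), np.degrees(np.arctan2(*(p[1]-p[0])[[1,0]])))
im=cv2.imread("pics/side0.png"); hsv=cv2.cvtColor(im,cv2.COLOR_BGR2HSV)
w=((hsv[...,2]>110)&(hsv[...,1]<50)).astype(np.uint8); w=cv2.morphologyEx(w,cv2.MORPH_CLOSE,np.ones((5,5)))
cs,_=cv2.findContours(w,cv2.RETR_EXTERNAL,cv2.CHAIN_APPROX_NONE)
for c in cs:
    b=cv2.minAreaRect(c)
    if cv2.contourArea(c)>200 and 310<b[0][0]<370 and 330<b[0][1]<420: 
        print(b); p=cast("side",[b[0]],0.045); print(p)
E
```

```text
((334.9999694824219, 424.0), (47.99999237060547, 13.999998092651367), 90.0)
((292.8719482421875, 411.3475341796875), (27.387022018432617, 31.252124786376953), 83.6598129272461)
((622.5, 412.0), (40.0, 33.0), 90.0)
((280.7110290527344, 366.2724914550781), (44.16433334350586, 19.741548538208008), 83.21102905273438)
((409.869873046875, 412.16912841796875), (138.2635955810547, 46.432762145996094), 82.56858825683594)
((444.0, 283.0), (24.0, 24.0), 90.0)
((205.13140869140625, 285.93524169921875), (18.71799659729004, 41.57938766479492), 70.90650939941406)
[[0.3772 0.3396 0.048 ]
 [0.4184 0.2315 0.048 ]
 [0.3696 0.2119 0.048 ]
 [0.3287 0.3195 0.048 ]] [0.37347807 0.27561261 0.048     ] [0.11571014 0.05258508 0.11511403] -69.16677449322137
((80.67184448242188, 371.47216796875), (136.49378967285156, 225.54742431640625), 4.844000339508057)
((328.20001220703125, 170.10000610351562), (107.94465637207031, 108.88764953613281), 86.8201675415039)
((124.5042953491211, 139.47625732421875), (74.60094451904297, 103.72087097167969), 73.71508026123047)
((323.2016296386719, 143.230712890625), (671.6661987304688, 331.54815673828125), 13.626995086669922)
((339.4622497558594, 376.867919921875), (62.9111328125, 30.08195686340332), 74.05460357666016)
[[0.36935083 0.28294078 0.045     ]]
```

View pics/fx.png

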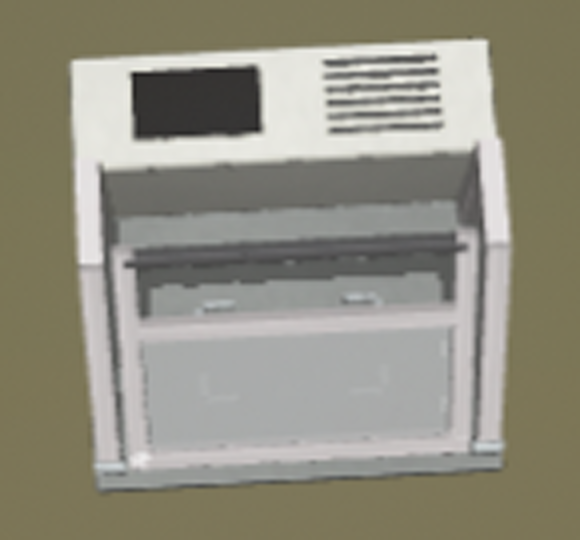

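The crop shows the bar from about (127,261) to (467,246), the base front corners at (100,490) and (502,468), and the box's back top edge from (72,62) to (487,40), all in 4x crop pixels.

Run:
```python
from h import *
def t(p): return (np.array(p)+.5)/4-.5+[255,105]
for n,p,z in (("bar",[(130,261),(466,246)],.148),("basefront",[(100,490),(502,468)],.0),("boxback",[(72,62),(487,40)],.115),("boxfront top",[(103,170),(476,148)],.115)):
    q=cast("top",t(p),z); d=q[1]-q[0]
    yaw=np.arctan2(d[0],-d[1]) # y axis = left = p0-p1
    print(n,q.round(4).tolist(),"mid",q.mean(0).round(4),"len",np.linalg.norm(d).round(4),"yaw",np.degrees(np.arctan2(-(-d[0]),-d[1])).round(2))
# side-view: dark bar mask
im=cv2.imread("pics/side0.png"); c=im[160:300,140:300]
cv2.imwrite("pics/sx.png",cv2.resize(c,None,fx=4,fy=4,interpolation=cv2.INTER_CUBIC))
```

```text
bar [[0.6821, 0.0532, 0.148], [0.6992, -0.1715, 0.148]] mid [ 0.6907 -0.0592  0.148 ] len 0.2253 yaw 4.34
basefront [[0.5542, 0.0776, 0.0], [0.5787, -0.2161, 0.0]] mid [ 0.5665 -0.0693  0.    ] len 0.2947 yaw 4.76
boxback [[0.8361, 0.1008, 0.115], [0.8615, -0.1894, 0.115]] mid [ 0.8488 -0.0443  0.115 ] len 0.2914 yaw 4.99
boxfront top [[0.7573, 0.0761, 0.115], [0.7811, -0.1819, 0.115]] mid [ 0.7692 -0.0529  0.115 ] len 0.2591 yaw 5.27
```

View pics/sx.png

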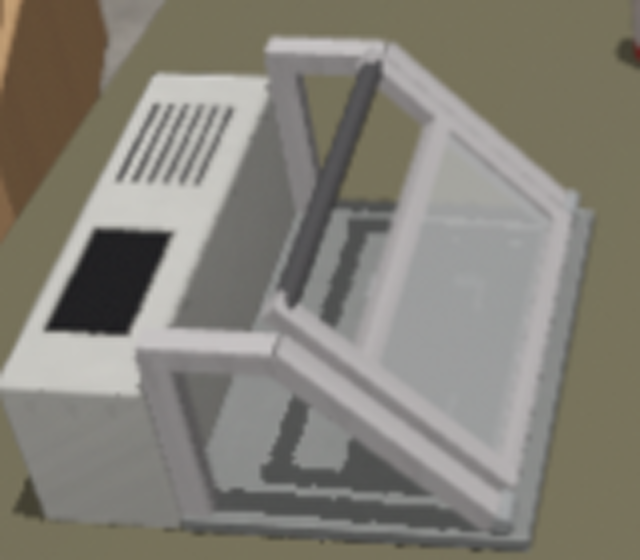

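Call:
drive_tool(series=[[0.1,1.0,-0.62,0,-0.44],[0.1,1.0,-0.62,0,-0.44],[0.1,1.0,-0.62,0,-0.44],[0.1,1.0,-0.62,0,-0.44],[0.1,1.0,-0.62,0,-0.44],[0.1,1.0,-0.62,0,-0.44],[0.1,1.0,-0.62,0,-0.44],[0.1,1.0,-0.62,0,-0.44],[0.1,1.0,-0.62,0,-0.44]], force=25)

```text
t: 1.23
ee_pos: [0.3452, -0.3148, 0.242]
tcp_rot: [-3.141, -0.001, 1.648]
contact_force: [1.0, -0.5, -0.1]
width: 0.047
gripper_force: 0.0
```

```bash
cat >> h.py <<'E'
def delta(P,yaw=None):
    s=r.observe(); R=cv2.Rodrigues(np.zeros(3))[0]
    from scipy.spatial.transform import Rotation as Ro
    R=Ro.from_euler("xyz",s["tcp_rot"]).as_matrix()
    print("t",round(s["t"],2),"pos",s["ee_pos"].round(4),"yaw",round(s["tcp_rot"][2],4),"q",s["q"].round(2),"w",round(s["width"],4),"F",s["contact_force"].round(1))
    print("units",((np.array(P)-s["ee_pos"])@R/.25).round(3), "turn", None if yaw is None else round(-(yaw-s["tcp_rot"][2])/np.pi,4))
E
python3 - <<'E'
from h import *
print(cast("side",[(222.4,205.4)],.148))
delta((.6907,-.059,.242),1.657)
delta((.6907,-.059,.138),1.657)
E
```

```text
[[ 0.68896935 -0.0535299   0.148     ]]
t 1.23 pos [ 0.3452 -0.3148  0.242 ] yaw 1.6484 q [-0.9   0.17 -0.4   1.   -0.    0.6 ] w 0.047 F [ 1.  -0.5 -0.1]
units [ 0.913  1.457 -0.   ] turn -0.0027
t 1.23 pos [ 0.3452 -0.3148  0.242 ] yaw 1.6484 q [-0.9   0.17 -0.4   1.   -0.    0.6 ] w 0.047 F [ 1.  -0.5 -0.1]
units [0.913 1.457 0.416] turn -0.0027
```

Call:
drive_tool(series=[[0.1,0.63,1.0,0,-0.003],[0.1,0.63,1.0,0,-0.003],[0.1,0.63,1.0,0,-0.003],[0.1,0.63,1.0,0,-0.003],[0.1,0.63,1.0,0,-0.003],[0.1,0.63,1.0,0,-0.003]])

```text
t: 1.98
ee_pos: [0.584, -0.1364, 0.2414]
tcp_rot: [-3.141, -0.0, 1.662]
contact_force: [-0.3, -0.3, -0.4]
width: 0.0472
gripper_force: 0.0
```

Call:
drive_tool(series=[[0.1,0.28,0.46,0,0],[0.1,0.28,0.46,0,0],[0.1,0.28,0.46,0,0],[0.1,0.28,0.46,0,0]])

```text
t: 2.48
ee_pos: [0.6899, -0.0593, 0.2415]
tcp_rot: [-3.14, 0.0, 1.658]
contact_force: [0.9, 0.3, -0.8]
width: 0.0472
gripper_force: 0.0
```

Run:
```python
from h import *
delta((.6905,-.059,.138),1.657)
im=optics.snapshot("side")[:,:,::-1]; cv2.imwrite("pics/s1.png",cv2.resize(im[60:300,120:440],None,fx=2.4,fy=2.4,interpolation=cv2.INTER_CUBIC))
```

```text
t 2.48 pos [ 0.6899 -0.0593  0.2415] yaw 1.658 q [-0.19  0.6   0.25  1.22 -0.    1.29] w 0.0472 F [ 0.9  0.3 -0.8]
units [0.001 0.003 0.414] turn 0.0003
```

View pics/s1.png

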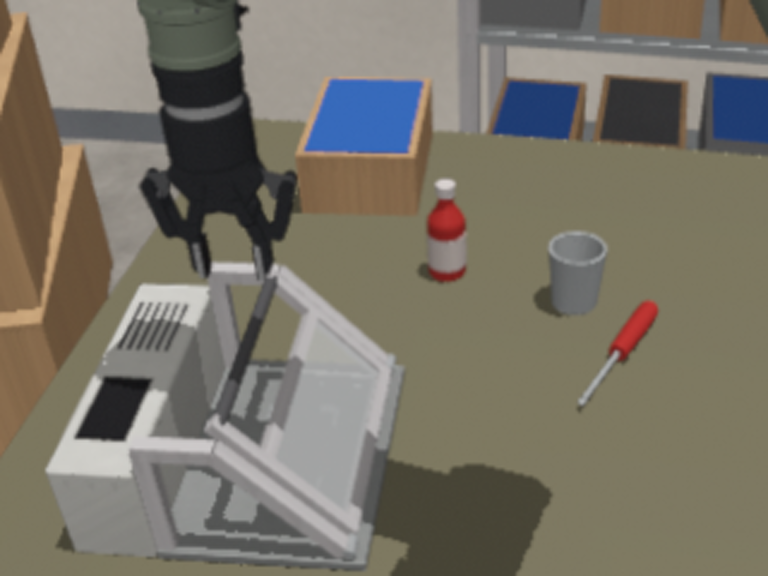

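The gripper hovers above the bar: its fingers are at crop (200,260) and (262,265), and the bar runs from (272,283) to (222,415). I'll descend and close on it.

Call:
drive_tool(series=[[0.1,0,0,0.2,0],[0.1,0,0,0.3,0],[0.1,0,0,0.36,0],[0.1,0,0,0.415,0],[0.1,0,0,0.415,0]])

```text
t: 3.15
ee_pos: [0.6901, -0.0592, 0.1382]
tcp_rot: [-3.141, -0.0, 1.658]
contact_force: [-0.7, 0.9, 0.4]
width: 0.0471
gripper_force: 0.0
```

Call:
drive_tool(series=[[-0.7,0,0,0,0],[-0.7,0,0,0,0],[-0.7,0,0,0,0],[-0.7,0,0,0,0],[-0.7,0,0,0,0]])

```text
t: 3.78
ee_pos: [0.6909, -0.0589, 0.1397]
tcp_rot: [3.141, 0.001, 1.658]
contact_force: [-2.9, 0.1, 7.1]
width: 0.0132
gripper_force: 19.5
```

Call:
drive_tool(series=[[-1,0,-0.038,-0.032,0],[-1,0,-0.078,-0.061,0],[-1,0,-0.12,-0.086,0],[-1,0,-0.163,-0.109,0],[-1,0,-0.209,-0.129,0],[-1,0,-0.255,-0.145,0],[-1,0,-0.303,-0.158,0],[-1,0,-0.351,-0.167,0],[-1,0,-0.4,-0.173,0],[-1,0,-0.45,-0.175,0],[-1,0,-0.499,-0.173,0],[-1,0,-0.548,-0.168,0]])

```text
t: 5.28
ee_pos: [0.5526, -0.0705, 0.1801]
tcp_rot: [-3.14, -0.001, 1.659]
contact_force: [3.0, 1.6, -5.4]
width: 0.0132
gripper_force: 26.4
```

Run:
```python
from h import *
delta((.5,-.07,.19),1.657)
im=optics.snapshot("side")[:,:,::-1]; cv2.imwrite("pics/s2.png",cv2.resize(im[60:300,120:440],None,fx=2.4,fy=2.4,interpolation=cv2.INTER_CUBIC))
```

```text
t 5.28 pos [ 0.5526 -0.0705  0.1801] yaw 1.6586 q [-0.26  0.39 -0.27  0.92  0.    1.22] w 0.0132 F [ 3.   1.6 -5.4]
units [ 0.02  -0.21  -0.039] turn 0.0005
```

View pics/s2.png

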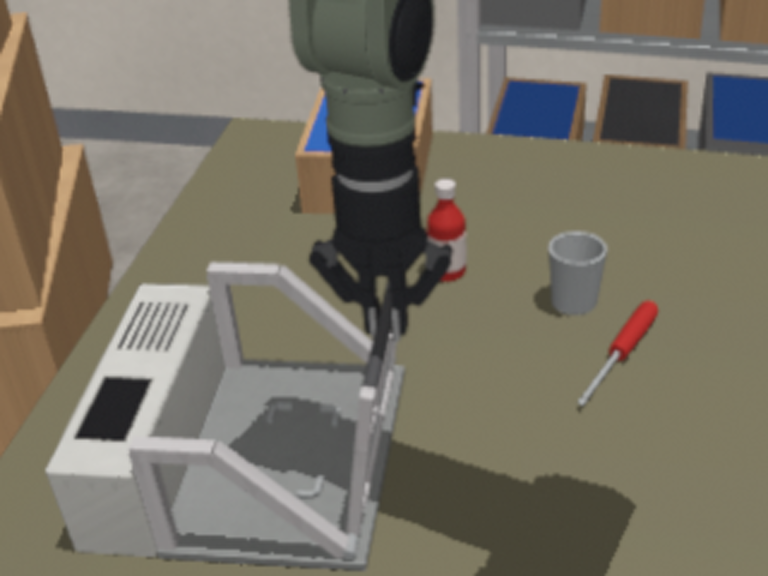

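The door is now just past upright. The bar is held at crop (390,300), and the nest angles show on the base plate. I'll go on lowering it.

Call:
drive_tool(series=[[-1,0,-0.049,0.009,0],[-1,0,-0.097,0.021,0],[-1,0,-0.145,0.037,0],[-1,0,-0.191,0.056,0],[-1,0,-0.235,0.078,0],[-1,0,-0.278,0.104,0],[-1,0,-0.319,0.132,0],[-1,0,-0.357,0.164,0],[-1,0,-0.394,0.198,0],[-1,0,-0.427,0.235,0],[-1,0,-0.458,0.275,0],[-1,0,-0.486,0.316,0]])

```text
t: 6.82
ee_pos: [0.4326, -0.0815, 0.1008]
tcp_rot: [-3.142, 0.0, 1.658]
contact_force: [0.4, 4.6, -0.6]
width: 0.0127
gripper_force: 26.3
```

Call:
drive_tool(series=[[-1,0,0,0,0],[-1,0,-0.01,0.02,0],[-1,0,-0.01,0.02,0]])

```text
t: 7.2
ee_pos: [0.4309, -0.0819, 0.0972]
tcp_rot: [3.141, 0.001, 1.658]
contact_force: [-1.3, 4.3, 6.6]
width: 0.0131
gripper_force: 27.2
```

Call:
drive_tool(series=[[-0.35,0,-0.01,0.02,0],[-0.35,0,-0.01,0.02,0],[-0.35,0,-0.01,0.02,0],[-0.35,0,-0.01,-0.1,0],[-0.35,0,-0.01,-0.3,0],[0.5,0,-0.01,-0.5,0],[1,0,-0.01,-0.55,0]])

```text
t: 8.07
ee_pos: [0.43, -0.0827, 0.2372]
tcp_rot: [3.136, 0.003, 1.658]
contact_force: [0.0, -0.1, -0.9]
width: 0.063
gripper_force: 0.0
```

Call:
drive_tool(series=[[1,0.7,0,-0.02,0],[1,0.7,0,-0.02,0],[1,0.7,0,-0.02,0],[1,0.7,0,-0.02,0]])

```text
t: 8.57
ee_pos: [0.4118, 0.095, 0.2384]
tcp_rot: [-3.14, -0.0, 1.665]
contact_force: [-0.4, -1.0, 0.0]
width: 0.0855
gripper_force: 0.0
```

Run:
```python
from h import *
delta((.371,.279,.2),1.934)
a=optics.snapshot("side")[:,:,::-1]; b=optics.snapshot("top")[:,:,::-1]
cv2.imwrite("pics/sa.png",a);cv2.imwrite("pics/ta.png",b)
A=cv2.resize(a[150:430,140:400],None,fx=1.5,fy=1.5); B=cv2.resize(b[100:320,160:400],(400,367))
B=cv2.copyMakeBorder(B,0,A.shape[0]-B.shape[0],0,0,cv2.BORDER_CONSTANT); cv2.imwrite("pics/c3.png",np.hstack([A,B]))
```

```text
t 8.57 pos [0.4118 0.095  0.2384] yaw 1.6646 q [ 0.05  0.09 -0.5   0.98  0.    1.53] w 0.0855 F [-0.4 -1.   0. ]
units [ 0.748 -0.093  0.154] turn -0.0858
```

View pics/c3.png

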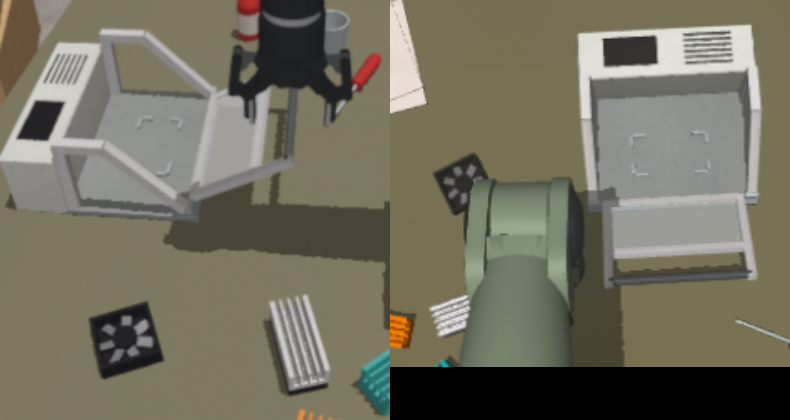

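Both views show the door down, with its bar at the lower front. The nest angles are visible in the top part, at about (632,137) to (710,174), and the module is untouched at (300,345) in the side part.

Run:
```python
from h import *
p=np.array([(631,137),(707,132),(710,172),(633,174)],float); p=(p-[390,0])/1.667+[160,100]
q=cast("top",p,.015); print(q.round(4),q.mean(0),"expect nest .6587,-.0617")
for n,box,th in (("side",(310,330,370,420),110),):
    im=cv2.imread("pics/sa.png"); g=im.min(2); 
    x0,y0,x1,y1=box; w=(g[y0:y1,x0:x1]>90).astype(np.uint8); w=cv2.morphologyEx(w,cv2.MORPH_CLOSE,np.ones((5,5)))
    c=max(cv2.findContours(w,0,cv2.CHAIN_APPROX_NONE)[0],key=cv2.contourArea)+np.array([x0,y0])
    b=cv2.minAreaRect(c); ap=cv2.approxPolyDP(c,4,True).reshape(-1,2); print(b,ap.tolist()); print(cast("side",ap,.048).round(4)); print(cast("side",cv2.boxPoints(b),.048).round(4))
# predicted corners for center hypothesis
a=np.array([.356,-.934]);s=np.array([.934,.356]);c=np.array([.3726,.2781])
P=[np.r_[c+i*.055*a+j*.025*s,.048] for i in(-1,1) for j in(-1,1)]; print(proj("side",P).round(1).tolist(),proj("top",P).round(1).tolist())
```

```text
[[ 0.6874  0.0084  0.015 ]
 [ 0.7004 -0.1252  0.015 ]
 [ 0.6281 -0.1315  0.015 ]
 [ 0.6207  0.003   0.015 ]] [ 0.6591767  -0.06131942  0.015     ] expect nest .6587,-.0617
((339.5, 374.5), (89.0, 59.0), 90.0) [[310, 330], [310, 419], [369, 419], [369, 330]]
[[0.4418 0.1881 0.048 ]
 [0.409  0.3751 0.048 ]
 [0.3076 0.3593 0.048 ]
 [0.324  0.1697 0.048 ]]
[[0.4418 0.1881 0.048 ]
 [0.324  0.1697 0.048 ]
 [0.3076 0.3593 0.048 ]
 [0.409  0.3751 0.048 ]]
[[358.7, 397.2], [331.6, 402.6], [344.1, 347.0], [319.1, 351.5]] [[188.2, 301.2], [182.8, 284.2], [225.7, 288.2], [220.2, 271.3]]
```

Call:
drive_tool(series=[[0.7,0.744,-0.087,0.2,-0.086],[0.7,0.744,-0.087,0.2,-0.086],[0.7,0.744,-0.087,0.3,-0.086],[0.7,0.744,-0.087,0.4,-0.086],[0.7,0.744,-0.087,0.5,-0.086],[0.7,0.744,-0.087,0.5,-0.086]])

```text
t: 9.43
ee_pos: [0.374, 0.2739, 0.1121]
tcp_rot: [-3.137, 0.001, 1.927]
contact_force: [0.6, -0.2, 1.1]
width: 0.0727
gripper_force: 0.0
```

Run:
```python
from h import *
delta((.3724,.278,.02),1.935)
```

```text
t 9.43 pos [0.374  0.2739 0.1121] yaw 1.9266 q [ 0.47  0.31 -0.59  0.67 -0.    1.69] w 0.0727 F [ 0.6 -0.2  1.1]
units [0.018 0.002 0.368] turn -0.0027
```

Call:
drive_tool(series=[[0.7,0,0,0,0],[0.7,0,0,0,0]])

```text
t: 9.68
ee_pos: [0.3762, 0.2757, 0.1152]
tcp_rot: [3.139, -0.0, 1.927]
contact_force: [0.2, 0.3, -0.5]
width: 0.0724
gripper_force: 0.0
```

Run:
```python
from h import *
delta((.3724,.278,.02),1.935)
```

```text
t 9.68 pos [0.3762 0.2757 0.1152] yaw 1.9273 q [ 0.47  0.31 -0.59  0.67 -0.    1.69] w 0.0724 F [ 0.2  0.3 -0.5]
units [ 0.014 -0.012  0.381] turn -0.0025
```

Call:
drive_tool(series=[[0.7,0.014,-0.012,0.1,-0.003],[0.7,0.014,-0.012,0.22,-0.003],[0.7,0.014,-0.012,0.32,-0.003],[0.7,0.014,-0.012,0.38,-0.003],[0.7,0.014,-0.012,0.38,-0.003],[-0.2,0.014,-0.012,0.38,-0.003],[-0.2,0.014,-0.012,0.38,-0.003],[-0.2,0.014,-0.012,0.38,-0.003],[-0.2,0.014,-0.012,0.38,-0.003]], force=40)

```text
t: 10.8
ee_pos: [0.3718, 0.2785, 0.0202]
tcp_rot: [3.139, -0.0, 1.938]
contact_force: [-0.1, -0.7, 6.9]
width: 0.0495
gripper_force: 43.2
```

Run:
```python
from h import *
delta((.3724,.278,.26),1.657)
```

```text
t 10.8 pos [0.3718 0.2785 0.0202] yaw 1.9381 q [ 0.48  0.46 -0.68  0.43 -0.    1.69] w 0.0495 F [-0.1 -0.7  6.9]
units [-0.003  0.004 -0.959] turn 0.0895
```

Call:
drive_tool(series=[[-0.4,0,0,-0.1,0],[-0.4,0,0,-0.25,0],[-0.4,0,0,-0.4,0.03],[-0.4,0,0,-0.55,0.06],[-0.4,0,0,-0.7,0.09],[-0.4,0,0,-0.8,0.09],[-0.4,0,0,-0.8,0.09],[-0.4,0,0,-0.8,0.09]])

```text
t: 11.8
ee_pos: [0.37, 0.2776, 0.2178]
tcp_rot: [-3.14, 0.001, 1.655]
contact_force: [0.1, -0.1, -4.6]
width: 0.05
gripper_force: 43.7
```

Run:
```python
from h import *
delta((.659,-.0615,.22),1.657)
```

```text
t 11.8 pos [0.37   0.2776 0.2178] yaw 1.6554 q [ 0.48  0.19 -0.45  0.94  0.    1.97] w 0.05 F [ 0.1 -0.1 -4.6]
units [-1.449  1.037 -0.009] turn -0.0005
```

Call:
drive_tool(series=[[-0.4,-0.15,0.1,-0.01,0],[-0.4,-0.3,0.2,-0.01,0],[-0.4,-0.45,0.31,-0.01,0],[-0.4,-0.6,0.42,-0.01,0],[-0.4,-0.75,0.53,-0.01,0],[-0.4,-0.85,0.61,-0.01,0],[-0.4,-0.95,0.68,-0.01,0]])

```text
t: 12.68
ee_pos: [0.5599, 0.0547, 0.2191]
tcp_rot: [-3.138, -0.001, 1.655]
contact_force: [0.7, -0.5, -4.8]
width: 0.0497
gripper_force: 43.7
```

Call:
drive_tool(series=[[-0.4,-0.13,0.09,0,0],[-0.4,-0.25,0.18,0,0],[-0.4,-0.38,0.27,0,0],[-0.4,-0.46,0.33,0,0],[-0.4,-0.5,0.357,0,0],[-0.4,-0.5,0.357,0,0],[-0.4,-0.5,0.357,0,0]])

```text
t: 13.55
ee_pos: [0.6589, -0.0602, 0.221]
tcp_rot: [-3.14, -0.001, 1.656]
contact_force: [-0.0, 0.1, -3.7]
width: 0.0496
gripper_force: 43.7
```

Run:
```python
from h import *
delta((.659,-.0615,.032),1.657)
a=optics.snapshot("side")[:,:,::-1]; cv2.imwrite("pics/sb.png",a)
cv2.imwrite("pics/s4.png",cv2.resize(a[100:300,130:330],None,fx=3,fy=3,interpolation=cv2.INTER_CUBIC))
```

```text
t 13.55 pos [ 0.6589 -0.0602  0.221 ] yaw 1.6563 q [-0.2   0.55  0.1   1.13  0.    1.28] w 0.0496 F [-0.   0.1 -3.7]
units [-0.006  0.001  0.756] turn -0.0002
```

View pics/s4.png

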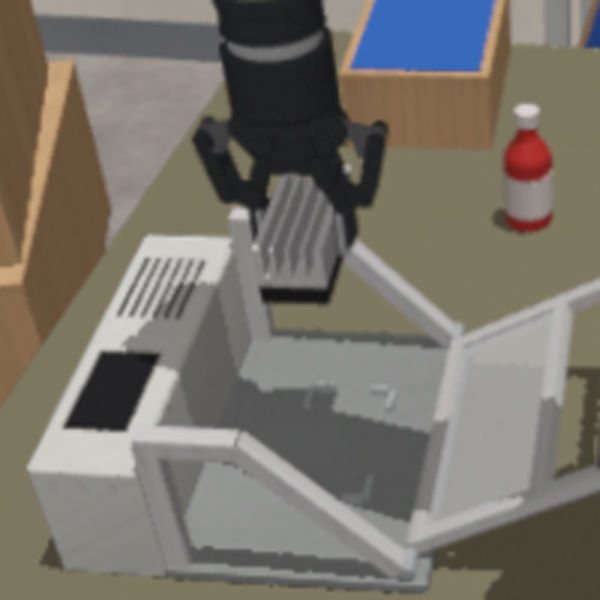

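The module hangs upright in the grip above the nest. The lower edge of its near end runs from (262,298) to (325,300) in the crop.

Run:
```python
from h import *
q=cast("side",[(262/3+130,297/3+100),(327/3+130,301/3+100)],.201); print(q,q.mean(0),"exp .6542,-.0054")
```

```text
[[ 0.67862516 -0.01066412  0.201     ]
 [ 0.63031925 -0.01321421  0.201     ]] [ 0.65447221 -0.01193916  0.201     ] exp .6542,-.0054
```

Call:
drive_tool(series=[[-0.4,0.004,0.001,0.1,0],[-0.4,0.004,0.001,0.22,0],[-0.4,0.004,0.001,0.34,0],[-0.4,0.004,0.001,0.46,0],[-0.4,0.004,0.001,0.56,0],[-0.4,0.004,0.001,0.64,0],[-0.4,0.004,0.001,0.69,0],[-0.4,0.004,0.001,0.7,0],[-0.4,0.004,0.001,0.7,0]])

```text
t: 14.72
ee_pos: [0.6604, -0.0601, 0.0472]
tcp_rot: [3.141, 0.0, 1.656]
contact_force: [0.6, -0.0, -4.1]
width: 0.0495
gripper_force: 43.7
```

Run:
```python
from h import *
delta((.659,-.0595,.032),1.657)
a=optics.snapshot("side")[:,:,::-1]; cv2.imwrite("pics/sc.png",a)
cv2.imwrite("pics/s5.png",cv2.resize(a[170:280,170:290],None,fx=5,fy=5,interpolation=cv2.INTER_CUBIC))
```

```text
t 14.72 pos [ 0.6604 -0.0601  0.0472] yaw 1.6557 q [-0.2   0.7  -0.1   0.77  0.    1.28] w 0.0495 F [ 0.6 -0.  -4.1]
units [ 0.003 -0.005  0.061] turn -0.0004
```

View pics/s5.png

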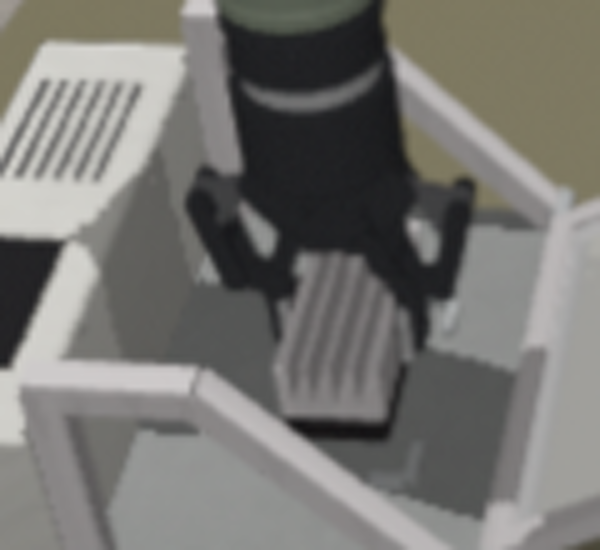

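The module is about 15 mm above the nest floor. The lower edge of its near end runs from (295,430) to (387,437), and the near front corner angle is at (412,485).

Run:
```python
from h import *
n=np.array([.659,-.0615]);c,s=np.cos(.086),np.sin(.086);R=np.array([[c,-s],[s,c]])
t=lambda p:(np.array(p,float)+.5)/5-.5+[170,170]
print("module near corners (nest frame)",(cast("side",t([(295,430),(387,437)]),.0272)[:,:2]-n)@R)
print("top of fin end",(cast("side",t([(285,413),(388,418)]),.0272+.012)[:,:2]-n)@R)
print("angle corner",(cast("side",t([(412,485),(420,442),(375,483)]),.015)[:,:2]-n)@R)
```

```text
module near corners (nest frame) [[ 0.02302895  0.04847475]
 [-0.02265396  0.04997532]]
top of fin end [[ 0.0261205   0.04915757]
 [-0.02429349  0.04896805]]
angle corner [[-0.03714467  0.06932942]
 [-0.03584599  0.04027742]
 [-0.01908763  0.06931741]]
```

Call:
drive_tool(series=[[-0.4,0.013,-0.003,0,0],[-0.4,0.026,-0.003,0.0,0],[-0.4,0.026,-0.003,0.02,0],[-0.4,0.026,-0.003,0.04,0],[-0.4,0.026,-0.003,0.052,0],[-0.4,0.026,-0.003,0.062,0],[-0.4,0.026,-0.003,0.062,0],[-0.4,0.026,-0.003,0.062,0]])

```text
t: 15.78
ee_pos: [0.6583, -0.0538, 0.0323]
tcp_rot: [-3.141, 0.0, 1.655]
contact_force: [-4.7, 1.2, 5.8]
width: 0.0493
gripper_force: 44.8
```

Call:
drive_tool(series=[[0.3,0,0,0,0],[0.6,0,0,0,0],[0.6,0,0,0,0],[0.6,0,0,0,0],[0.6,0,0,-0.1,0],[0.6,0,0,-0.3,0],[0.6,0,0,-0.5,0],[0.6,0,0,-0.7,0],[0.6,0,0,-0.76,0]])

```text
t: 16.9
ee_pos: [0.6605, -0.0541, 0.2252]
tcp_rot: [3.135, 0.002, 1.655]
contact_force: [0.9, -0.9, 0.3]
width: 0.0687
gripper_force: 0.0
```

Call:
drive_tool(series=[[0.1,-0.04,-0.3,0,0],[0.1,-0.04,-0.5,0,0],[0.1,-0.04,-0.7,0,0],[-0.3,-0.04,-0.9,0,0],[-0.3,-0.04,-0.9,0,0],[-0.3,-0.04,-0.9,0,0]])

```text
t: 17.65
ee_pos: [0.4359, -0.083, 0.221]
tcp_rot: [3.141, 0.0, 1.655]
contact_force: [0.8, -0.3, 1.1]
width: 0.0296
gripper_force: 0.0
```

Run:
```python
from h import *
delta((.4309,-.0819,.0972),1.657)
a=optics.snapshot("side")[:,:,::-1]; cv2.imwrite("pics/sd.png",a)
b=optics.snapshot("top")[:,:,::-1]
A=cv2.resize(a[150:280,160:320],None,fx=2.5,fy=2.5,interpolation=cv2.INTER_CUBIC);B=cv2.resize(b[150:280,260:420],None,fx=2.5,fy=2.5,interpolation=cv2.INTER_CUBIC)
cv2.imwrite("pics/s6.png",np.hstack([A,B]))
```

```text
t 17.65 pos [ 0.4359 -0.083   0.221 ] yaw 1.6551 q [-0.35  0.15 -0.49  0.94  0.    1.13] w 0.0296 F [ 0.8 -0.3  1.1]
units [ 0.006 -0.02   0.495] turn -0.0006
```

View pics/s6.png

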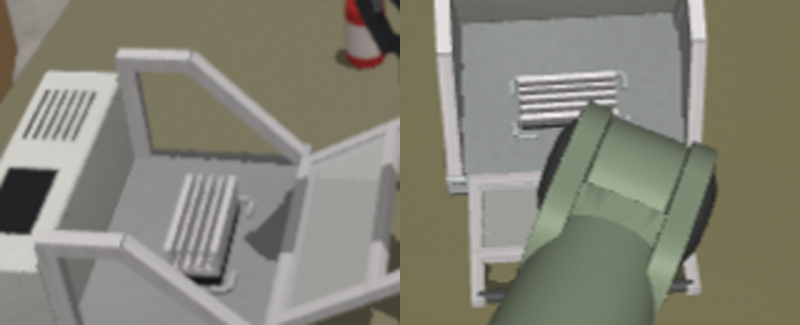

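The module sits flat between the angles. Its fins run from (517,88) to (618,82) in the top part, with the angles just outside them. I'll check that with numbers.

Run:
```python
from h import *
n=np.array([.659,-.0615]);c,s=np.cos(.086),np.sin(.086);R=np.array([[c,-s],[s,c]])
im=cv2.imread("pics/sd.png")
q=(cast("side",(np.array([(184,177),(238,178),(165,258),(215,275)])+.5)/2.5-.5+[160,150],.06)[:,:2]-n)@R; print(q.round(4),q.mean(0))
q=(cast("top",(np.array([(117,80),(215,72),(120,122),(218,96)])+.5)/2.5-.5+[260,150],.06)[:,:2]-n)@R; print(q.round(4))
```

```text
[[ 0.0268 -0.044 ]
 [-0.0282 -0.0461]
 [ 0.0201  0.0723]
 [-0.0311  0.091 ]] [-0.00308637  0.01829478]
[[ 0.0225  0.0618]
 [ 0.0256 -0.0501]
 [-0.0267  0.0613]
 [-0.0028 -0.0515]]
```

The two views disagree on the module's y, so I'll clear the arm from the top view and measure it properly.

Call:
drive_tool(series=[[-0.3,-0.8,0,0,0],[-0.3,-0.8,0,0,0],[-0.3,-0.8,0,0,0],[-0.3,-0.8,0,0,0],[-0.3,-0.8,0,0,0]])

```text
t: 18.38
ee_pos: [0.4525, -0.2824, 0.2202]
tcp_rot: [-3.141, -0.001, 1.655]
contact_force: [0.9, -0.1, -0.3]
width: 0.03
gripper_force: 0.0
```

Run:
```python
from h import *
delta((.4309,-.0819,.0972),1.657)
b=optics.snapshot("top")[:,:,::-1]; a=optics.snapshot("side")[:,:,::-1]
cv2.imwrite("pics/te.png",b);cv2.imwrite("pics/se.png",a)
B=cv2.resize(b[170:215,290:370],None,fx=6,fy=6,interpolation=cv2.INTER_CUBIC);A=cv2.resize(a[210:275,215:275],None,fx=5,fy=5,interpolation=cv2.INTER_CUBIC)
B=cv2.copyMakeBorder(B,0,A.shape[0]-B.shape[0],0,0,cv2.BORDER_CONSTANT)
cv2.imwrite("pics/s7.png",np.hstack([B,A]))
```

```text
t 18.38 pos [ 0.4525 -0.2824  0.2202] yaw 1.6545 q [-0.7   0.31 -0.27  0.99  0.    0.79] w 0.03 F [ 0.9 -0.1 -0.3]
units [ 0.806 -0.019  0.493] turn -0.0008
```

View pics/s7.png

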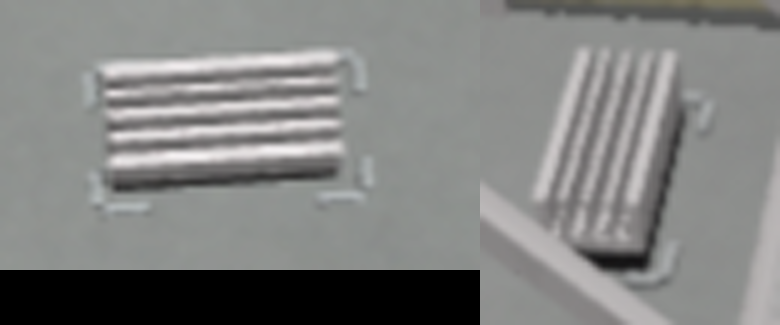

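The module stands clear between all four angles, with about 5 mm free on the left and 11 mm on the right, and it is flat. Now I'll go back to the bar.

Call:
drive_tool(series=[[-0.3,0.806,-0.019,0,0],[-0.3,0.806,-0.019,0,0],[-0.3,0.806,-0.019,0,0],[-0.3,0.806,-0.019,0,0],[-0.3,0.806,-0.019,0,0],[-0.3,0.806,-0.019,0.0,0]])

```text
t: 19.23
ee_pos: [0.431, -0.0824, 0.2213]
tcp_rot: [3.141, 0.001, 1.655]
contact_force: [-1.1, -0.7, -0.6]
width: 0.0303
gripper_force: 0.0
```

Run:
```python
from h import *
delta((.4309,-.0819,.0972),1.657)
```

```text
t 19.23 pos [ 0.431  -0.0824  0.2213] yaw 1.6551 q [-0.36  0.14 -0.5   0.93 -0.    1.13] w 0.0303 F [-1.1 -0.7 -0.6]
units [ 0.002 -0.001  0.496] turn -0.0006
```

Call:
drive_tool(series=[[-0.3,0,0,0.2,0],[-0.3,0,0,0.35,0],[-0.3,0,0,0.43,0],[-0.3,0,0,0.47,0],[-0.3,0,0,0.49,0],[-0.3,0,0,0.49,0]], force=25)

```text
t: 19.98
ee_pos: [0.4308, -0.0821, 0.0988]
tcp_rot: [3.141, 0.0, 1.655]
contact_force: [0.3, -0.3, -0.4]
width: 0.0301
gripper_force: 0.0
```

Call:
drive_tool(series=[[-1,0,0,0,0],[-1,0,0,0,0],[-1,0,0,0,0],[-1,0,0,0,0]])

```text
t: 20.48
ee_pos: [0.4309, -0.082, 0.0992]
tcp_rot: [3.141, 0.001, 1.655]
contact_force: [-1.0, -0.7, 6.8]
width: 0.0131
gripper_force: 24.7
```

Call:
drive_tool(series=[[-1,0,0.027,-0.043,0],[-1,0,0.058,-0.084,0],[-1,0,0.091,-0.123,0],[-1,0,0.127,-0.159,0],[-1,0,0.166,-0.192,0],[-1,0,0.207,-0.222,0],[-1,0,0.25,-0.249,0],[-1,0,0.295,-0.273,0],[-1,0,0.342,-0.294,0],[-1,0,0.39,-0.31,0],[-1,0,0.439,-0.323,0],[-1,0,0.489,-0.333,0]])

```text
t: 21.98
ee_pos: [0.553, -0.0715, 0.1822]
tcp_rot: [-3.142, 0.001, 1.655]
contact_force: [-4.3, -4.1, 6.3]
width: 0.0128
gripper_force: 26.4
```

Run:
```python
from h import *
delta((.6909,-.0589,.1397),1.657)
```

```text
t 21.98 pos [ 0.553  -0.0715  0.1822] yaw 1.6552 q [-0.26  0.39 -0.27  0.92 -0.    1.23] w 0.0128 F [-4.3 -4.1  6.3]
units [0.004 0.554 0.17 ] turn -0.0006
```

Call:
drive_tool(series=[[-1,0,0.049,-0.005,0],[-1,0,0.098,-0.007,0],[-1,0,0.148,-0.005,0],[-1,0,0.197,0.001,0],[-1,0,0.245,0.01,0],[-1,0,0.293,0.023,0],[-1,0,0.339,0.039,0],[-1,0,0.385,0.059,0],[-1,0,0.428,0.082,0],[-1,0,0.47,0.107,0],[-1,0,0.51,0.136,0],[-1,0,0.546,0.165,0]])

```text
t: 23.48
ee_pos: [0.6887, -0.0596, 0.1399]
tcp_rot: [-3.141, -0.0, 1.655]
contact_force: [-0.3, -2.6, 0.7]
width: 0.0131
gripper_force: 27.2
```

Call:
drive_tool(series=[[-1,0,0,0,0],[-1,0,0.007,0.007,0],[-1,0,0.007,0.007,0]])

```text
t: 23.85
ee_pos: [0.69, -0.0595, 0.1389]
tcp_rot: [3.141, -0.0, 1.655]
contact_force: [1.2, -2.2, 0.5]
width: 0.013
gripper_force: 27.0
```

Call:
drive_tool(series=[[-0.2,0,0,0,0],[-0.2,0,0,0,0],[-0.2,0,0,0,0],[-0.2,0,0,-0.05,0],[-0.2,0,0,-0.2,0],[-0.2,0,0,-0.4,0],[-0.2,0,0,-0.5,0]])

```text
t: 24.72
ee_pos: [0.6912, -0.0598, 0.2684]
tcp_rot: [3.137, 0.001, 1.655]
contact_force: [-0.2, -0.2, -0.8]
width: 0.0339
gripper_force: 0.0
```

Call:
drive_tool(series=[[-0.2,0,-0.2,-0.1,0],[-0.2,0,-0.5,-0.1,0],[-0.2,0,-0.8,-0.1,0],[-0.2,0,-0.8,-0.1,0],[-0.2,0,-0.8,-0.1,0],[-0.2,0,-0.8,-0.1,0]])

```text
t: 25.48
ee_pos: [0.492, -0.0767, 0.2897]
tcp_rot: [3.139, 0.001, 1.655]
contact_force: [0.5, -0.7, 0.5]
width: 0.034
gripper_force: 0.0
```

Run:
```python
from h import *
delta((.6909,-.0589,.1397),1.657)
a=optics.snapshot("side")[:,:,::-1]; o=cv2.imread("pics/side0.png")
cv2.imwrite("pics/s8.png",np.hstack([cv2.resize(x[150:300,140:300],None,fx=2.5,fy=2.5,interpolation=cv2.INTER_CUBIC) for x in (o,a)]))
```

```text
t 25.48 pos [ 0.492  -0.0767  0.2897] yaw 1.6554 q [-0.3   0.2  -0.24  1.13  0.    1.18] w 0.034 F [ 0.5 -0.7  0.5]
units [0.004 0.797 0.602] turn -0.0005
```

View pics/s8.png

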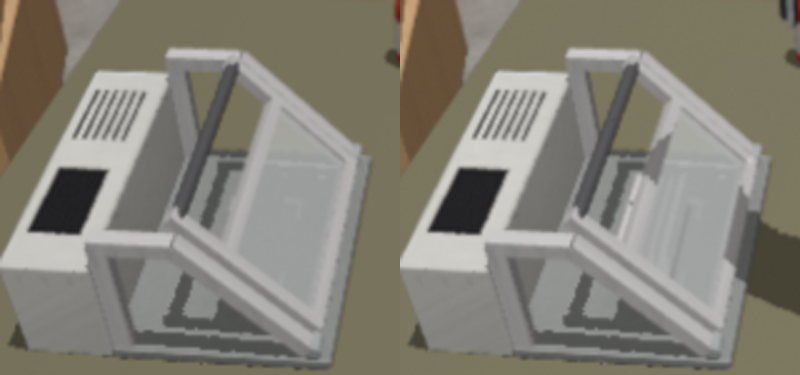

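The bar is back at (235,68) to (178,212) in its panel, exactly as in the starting picture. The door is closed over the module, and the robot is clear.

```bash
python3 -c "
from cell import r
print(r.sign_off())"
```

```text
the job is handed in; nothing more can be done
None
```

I opened the door, set the module flat in the nest, closed the door gently over it and handed the job in at about 25.5 s; the hand-in returned no verdict, but the last picture shows the door back in its starting closed position.

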